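# Free the stuck tasting tray

## Task

The yellow tasting tray is stuck in the grey tray it is nested in. Nudge one of its black lugs round, whichever way it will go, until the tray is free, then lift it by the wooden hub straight off the stack and set it down gently, upright, in the middle of the round wooden board. The grey tray must stay seated in its stand, and the jars and other things on the counter must be left alone.

Things in the scene. Friction and masses are not known exactly. Their poses are not given: they have to be found in the camera images.
- top_tray_mid (a point): Upper tray: round yellow open tray, 0.35 kg, body 123 mm across, flange 160 mm, flange top 60 mm above the underside, foot ring 120 mm. A wooden hub in the middle rises to 95 mm. This point is on the axis, 47.5 mm above the underside; z up, the two black lugs lie along +x and -x. Starts nested in the grey tray, lugs straight above the grey tray's lugs.
- hub (a point): The upper tray's wooden hub, an upright cylinder 36 mm across and the tray's handle: this point is on its axis, 77.5 mm above the tray's underside (17.5 mm below the hub's top). The lower tray's centre post stands inside the hub until the tray has risen 50 mm, so it must go straight up.
- lug_a (a point): Centre of the upper tray's black lug on its +x side, 96 mm from the axis, 50 mm above the tray's underside: a block 36 mm long radially, 24 mm wide, 20 mm tall. Pushing it sideways here turns the tray: about 6 to 14 N while the pads grip, 1 to 5 N when they have let go; at the hidden stop the force only rises and the tray stays put.
- lug_b (a point): The same lug on the upper tray's -x side. Under each, when nested, is a lug of the lower tray, its top 11 mm below the upper lug's underside.
- grip (a point): Point on the axis inside the lower tray, 40 mm above its underside, level with two hidden sprung pads that grip the upper tray. They let go once the upper tray has turned about 0.3 rad relative to the lower one, either way; until then pulling up lifts both trays. A hidden stop blocks one way after 0.05 to 0.37 rad; the other way always allows 0.37 rad or more.
- lower_tray_mid (a point): Lower tray: round grey metal tray, 158 mm across, 49 mm tall, 0.6 kg, loose, seated in the stand, and it must stay there. This point is on its axis, 25 mm above its underside; z up. Black lugs along +x and -x, 24 mm wide, reaching 114 mm from the axis, tops 48 mm above its underside. The nested upper tray's underside is 19 mm above this one's.
- stand_seat (a point): Fixed stand: dark wooden plate 250 x 200 x 8 mm with two forks of dark steel posts (tops 54 mm above the counter) that straddle the lower tray's lugs. This point is the centre of the plate's top, 8 mm above the counter, where the lower tray stands; x is along the lugs.
- board_top (a point): Fixed round wooden board, 170 mm across and 14 mm high, with a cork disc in its middle. This point is the centre of its top. The upper tray is to stand here on its foot ring (120 mm across); any turn about the vertical will do.
- jar_a: Bystander: honey jar with a black lid, 72 mm across, 75 mm tall; origin under its centre.
- jar_b: Bystander: honey jar with a black lid, 72 mm across, 75 mm tall; origin under its centre.
- jar_c: Bystander: honey jar with a black lid, 84 mm across, 95 mm tall; origin under its centre.
- spoon_cup: Bystander: blue ceramic cup, 72 mm across, 80 mm tall; origin under its centre.
- dipper: Bystander: wooden honey dipper lying on the counter, about 160 mm long; origin on the counter under the start of its head.
- card_tin: Bystander: green tin box 100 x 70 x 45 mm; origin under its centre.
Things that resemble listed ones, but are neither listed nor needed, are in the scene too. What is meant by the part that bears grip is not red, and is the smaller of those in its own colour.

How it is judged:
On the way, in this order (a step that is already met when the one before it is completed fails the run):
1. the upper tray has been turned (10 degrees or more) while still nested (angle between the x axis of top_tray_mid and the x axis of lower_tray_mid, either way round above 0.17 rad and z of top_tray_mid in the frame of lower_tray_mid below 0.06 m and horizontal distance between top_tray_mid and lower_tray_mid below 0.02 m), for 0.2 s.
2. the upper tray is lifted clear above the lower tray, which stays seated (z of top_tray_mid in the frame of lower_tray_mid above 0.09 m and horizontal distance between top_tray_mid and lower_tray_mid below 0.04 m and angle between top_tray_mid's own z axis and vertical below 0.35 rad and distance of lower_tray_mid from where it was at the start of the episode below 0.015 m), for 0.05 s.
At the end, for the whole second after the job is handed in: The upper tray stands still and upright (within 0.08 rad) on the round board, its axis within 22 mm of the board's centre; the lower tray is upright and seated in its stand, within 12 mm of where it was (horizontal distance between top_tray_mid and board_top below 0.022 m and z of top_tray_mid in the frame of board_top between 0.0425 and 0.0525 m and angle between each of top_tray_mid, lower_tray_mid's own z axis and vertical below 0.08 rad and linear speed of top_tray below 0.02 m/s and distance of lower_tray_mid from where it was at the start of the episode below 0.012 m); the robot touches nothing.
It fails at once if the lower tray is pulled more than 25 mm from its seat (distance of lower_tray_mid from where it was at the start of the episode above 0.025 m).
It fails at once if the upper tray is slammed on the board (over 60 N) (contact force between top_tray and board above 60 N).
It fails at once if a bystander is moved more than 30 mm (distance of any of jar_a, jar_b, jar_c, spoon_cup, dipper, card_tin from where it was at the start of the episode above 0.03 m).
It also fails if it takes over 72 s, if anything falls off the work surface, if the arm or the gripper's body presses on something with over 40 N, if the wrist force passes 120 N, or if a joint passes its speed limit or range.

## Robot

A 7-joint arm with a two-finger parallel gripper is mounted at the origin on the work surface. World frame = base frame: x ahead of the robot, y to its left, z up, the work surface at z = 0. Lengths are in m, angles in rad, forces in N, time in s.
With the tool pointing down it reaches from about 0.425 to 0.8 m from the base axis. Payload 8.3 kg.
Tool frame: the origin (TCP) lies at the very end of the fingers, on their centre line; the grasp point (between the pads) lies 19 mm behind it (tcp_to_grasp is the distance from the TCP to the grasp point, in m); x points along the fingers, y is the direction in which the jaws open and shut, and the axes are right-handed (so a half turn about x gives the same grasp; the last joint's range is limited). The gripper opens to 85 mm and grips with 20 to 120 N. Pads are 22 mm wide; open, the fingers measure 114 mm over their backs; the gripper's body (76 mm by 85 mm) begins 54 mm behind the grasp point. The pads swing forward as they close: fully open they stand 13 mm farther back than shut.
Start: joints at [1.227, 0.383, 0.016, 1.37, -0.006, 1.388, -0.046], TCP at [0.173, -0.6, 0.231] pointing down, gripper open.
Joint ranges: [-2.95, 2.95], [-0.25, 2.06], [-1.52, 1.56], [0.18, 2.33], [-1.44, 4.58], [0.02, 2.06], [-3.01, 3.01]. Speed limits (rad/s): [2.39, 2.39, 3.01, 3.01, 3.14, 3.14, 3.14].

## Interface

Orientations are given as a unit quaternion [w, x, y, z].
In Python, from cell import * gives the robot as it stands. The module is installed in compiled form; this text tells all that it offers.
- The arm moves only by the shell command python3 -m creep 'ROWS' [FORCE]. ROWS is JSON, one flat list of numbers, 7 for each row, row after row: the shift along the tool's x, y, z in mm, then the turn, a rotation vector about the tool's x, y, z in degrees, then the gripper command: -1 is shut, 1 is fully open, values between are in proportion. In form: [tx, ty, tz, wx, wy, wz, claw, tx, ty, tz, wx, wy, wz, claw, ...]. A call has exactly 10 rows; each row is the pose to reach, as a shift and turn from the pose measured when the call began, along the tool's axes at that moment; what a row does not reach only later rows make up. A row lasts 1/12 s, in which the tool goes at most 41.7 mm and 7.16 degrees, less where a joint would pass 70% of its speed; a pose out of reach is approached as far as the arm can. A call with a gripper value outside its range is refused whole. The fingers move at their own pace and stop on an object; FORCE is the grip in N (left out, the last holds). Time passes only in rows, so rows that repeat a pose let the fingers close, or fill a call up. It gives the time, the measured TCP pose, the force and the opening at its end, in the units of the state.
- observe(): the state, without advancing time (a new reading comes with each control period).
- read_camera(name): name is "side" or "top"; returns a dict with "pixels" (400x640x3 uint8, red, green, blue), "camera_matrix" (3x3 intrinsics, pixels), "k1" (the pictures are not rectified: a ray, as slopes to the right and down, at radius r is drawn at 1 + k1 r^2 times it, then the intrinsics apply), "R" (3x3) and "t" (3): a world point X has camera coordinates R X + t. Camera axes: x right, y down, z forward; pixel columns grow to the right and rows downward; lengths in m; the calibration is good to about 2 mm. A picture is of the moment at which its call begins. There is no depth.
- close_job(): hands the job in, once; it reports no verdict.
Trained networks look in the newest picture that a camera, given by its name, has taken for a name from the list of things; names that differ only in an ending like _2 or _b are one class to them, and where a whole thing is asked for, a point or a joint stands for the part that bears it (a point fixed in the world has none). Each returns a list of dicts, best first, with "conf" (0 to 1); they miss things now and then, are a little off and sometimes report something else, mostly with a low value. They report only what shows in the picture. A call takes as long as a camera call. They do not tell look-alikes from the thing itself.
- boxes_of(camera, query): "box" ([centre column, centre row, width, height] in pixels, round what is visible of it).
- outline_of(camera, query): "pixels" (400x640 bool, what is visible of it) and "box" ([centre column, centre row, width, height] in pixels, round what is visible of it).
The state is a dict: "time_s": time; "joint_pos": joint angles; "qd": joint speeds; "tau": joint torques, N m; "position": TCP position; "tcp_rot": TCP orientation; "force": force on the tool from outside, world axes, zero at the start; "moment": the same for the moment, N m; "gripper_width": opening from 0.0 (shut) to 1.0 (fully open).
Only numpy, scipy, OpenCV 4.12 (cv2) and the standard library are available. Lean on these libraries where they do the work, as an engineer would, in place of code of your own. Each camera call takes 0.05 s, during which the arm holds its last target.

## Working session

There is one attempt and no reset: what is moved stays moved. The work goes in short steps, Python scripts to look and compute and a shell command to move; the robot and the scene stay as the last step left them, time stands still between calls to the robot, and variables do not carry over. Pictures are saved under pics/ and viewed, and the job is handed in when it is done.

```bash
mkdir -p pics; ls
python3 - <<'E'
from cell import *
import cv2
s=observe()
for k,v in s.items(): print(k,v)
for n in("side","top"):
    c=read_camera(n); cv2.imwrite(f"pics/{n}0.png",c["pixels"][:,:,::-1])
    print(n,c["camera_matrix"],c["k1"],c["R"],c["t"])
E
```

```text
pics
time_s 0.0
joint_pos [ 1.22709525  0.38422001  0.01639196  1.37111038 -0.00628738  1.388174
 -0.04652176]
qd [ 0.00112757 -0.000575    0.00086966  0.00031093  0.00103525 -0.0003536
 -0.0006364 ]
tau [ 1.78420732e-04 -6.27597499e+01  8.44669025e-01 -3.71816790e+01
  1.66655495e-02  1.41157265e-02  2.73938738e-07]
position [ 0.17309374 -0.60006048  0.23031013]
tcp_rot [-0.09831295 -0.70003759 -0.09961114  0.70025678]
force [0.34245498 0.14069856 0.04842711]
moment [0.01270075 0.08147593 0.03362162]
gripper_width 0.9957139203472385
side [[479.58275711   0.         312.78088436]
 [  0.         479.58275711 200.92729954]
 [  0.           0.           1.        ]] -0.013807621387320605 [[-0.98989578 -0.14093487 -0.01561095]
 [-0.08907012  0.70368914 -0.70490291]
 [ 0.11033066 -0.69638995 -0.709132  ]] [0.51141113 0.12938537 1.58937658]
top [[491.34305517   0.         315.55113048]
 [  0.         491.34305517 200.98265022]
 [  0.           0.           1.        ]] -0.04870186693930072 [[-0.00556159 -0.99989144  0.01364497]
 [-0.98560773  0.00317563 -0.16901868]
 [ 0.168957   -0.0143886  -0.98551839]] [-0.01020106  0.51218286  1.59556582]
```

View pics/side0.png

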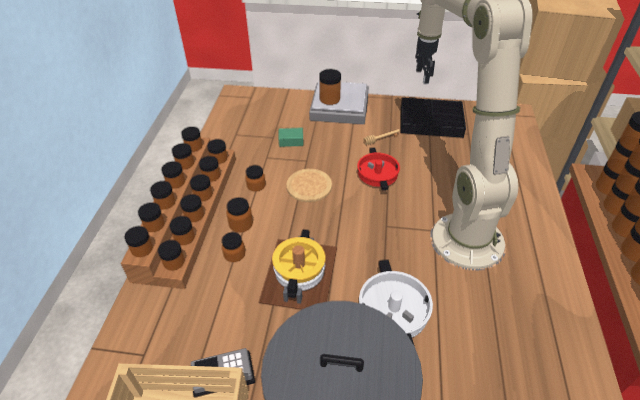

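View pics/top0.png

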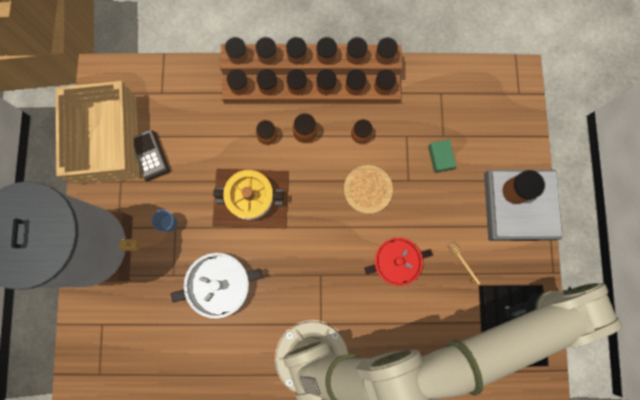

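The top view shows the nested yellow tray on its dark stand at about (248,194) and the round board at (368,189). There are two other three-pad trays: a red one at (400,261) and a larger pale grey one at (217,286). The tray bearing grip isn't red and is the smaller of the grey ones, so it is the one in the stand under the yellow tray. I'll confirm that in enlarged crops.

```bash
cat > h.py <<'E'
import numpy as np, cv2
from cell import *
def ray(c,u,v):
    K=c["camera_matrix"]; d=np.array([(u-K[0,2])/K[0,0],(v-K[1,2])/K[1,1]])
    s=d.copy()
    for _ in range(20): s=d/(1+c["k1"]*(s@s))
    w=c["R"].T@np.array([s[0],s[1],1.0]); o=-c["R"].T@c["t"]
    return o,w
def onz(c,u,v,z):
    o,w=ray(c,u,v); return o+w*(z-o[2])/w[2]
def proj(c,X):
    p=c["R"]@np.asarray(X,float)+c["t"]; s=p[:2]/p[2]; s=s*(1+c["k1"]*(s@s))
    K=c["camera_matrix"]; return np.array([K[0,0]*s[0]+K[0,2],K[1,1]*s[1]+K[1,2]])
def crop(c,u,v,w,h,k,name):
    a=c["pixels"][max(0,v-h):v+h,max(0,u-w):u+w,::-1]
    cv2.imwrite(name,cv2.resize(a,None,fx=k,fy=k,interpolation=cv2.INTER_CUBIC))
E
python3 - <<'E'
from h import *
for n,(u,v) in (("top",(258,200)),("side",(300,265))):
    c=read_camera(n); crop(c,u,v,65,50,6,f"pics/{n}_c1.png")
    for q,z in (("top_tray_mid",.087),("hub",.122),("lug_a",.087),("lower_tray_mid",.057),("stand_seat",.008),("board_top",.014),("spoon_cup",.04)):
        for f in ("box",):
            for r in boxes_of(n,q)[:5]:
                b=r["box"]; print(n,q,round(r["conf"],2),np.round(b,1),np.round(onz(c,b[0],b[1],z),4))
E
```

```text
top top_tray_mid 0.73 [246.3 196.3  71.6  46. ] [0.5209 0.2131 0.087 ]
top hub 0.65 [248.9 196.4  68.4  52.8] [0.5142 0.2003 0.122 ]
top lug_a 0.56 [249.6 192.4  72.1  46.9] [0.5337 0.2026 0.087 ]
top lower_tray_mid 0.89 [213.5 283.5  90.7  65.7] [0.2415 0.3177 0.057 ]
top lower_tray_mid 0.65 [260.3 212.3  19.4  16.7] [0.4726 0.1699 0.057 ]
top lower_tray_mid 0.59 [400.7 261.   68.6  50. ] [ 0.3107 -0.2884  0.057 ]
top stand_seat 0.89 [249.8 197.1  77.5  65.1] [0.5324 0.2113 0.008 ]
top board_top 0.66 [370.2 190.4  47.9  46.7] [ 0.5533 -0.1999  0.014 ]
top spoon_cup 0.79 [166.6 219.9  25.   21.2] [0.4506 0.4829 0.04  ]
top spoon_cup 0.26 [247.2 193.8  70.3  47. ] [0.5379 0.2163 0.04  ]
side top_tray_mid 0.86 [299.2 261.2  52.4  62.1] [0.5241 0.2249 0.087 ]
side hub 0.97 [298.4 260.9  55.5  60.2] [0.521  0.2506 0.122 ]
side lug_a 0.84 [298.9 260.5  57.5  62. ] [0.5254 0.2224 0.087 ]
side lower_tray_mid 0.87 [395.9 298.7  72.5  84.4] [0.2337 0.2991 0.057 ]
side lower_tray_mid 0.83 [300.4 279.7  45.6  38.2] [0.5144 0.2695 0.057 ]
side lower_tray_mid 0.62 [376.8 165.6  43.2  45.3] [ 0.3153 -0.2726  0.057 ]
side stand_seat 0.92 [297.9 275.2  76.4  65.3] [0.532  0.2194 0.008 ]
side stand_seat 0.75 [307.9 185.4  46.1  33.1] [ 0.5613 -0.1865  0.008 ]
side board_top 0.61 [308.1 186.2  41.4  35. ] [ 0.5589 -0.1761  0.014 ]
side spoon_cup 0.61 [300.6 258.9  53.6  64.4] [0.5287 0.1798 0.04  ]
```

View pics/top_c1.png

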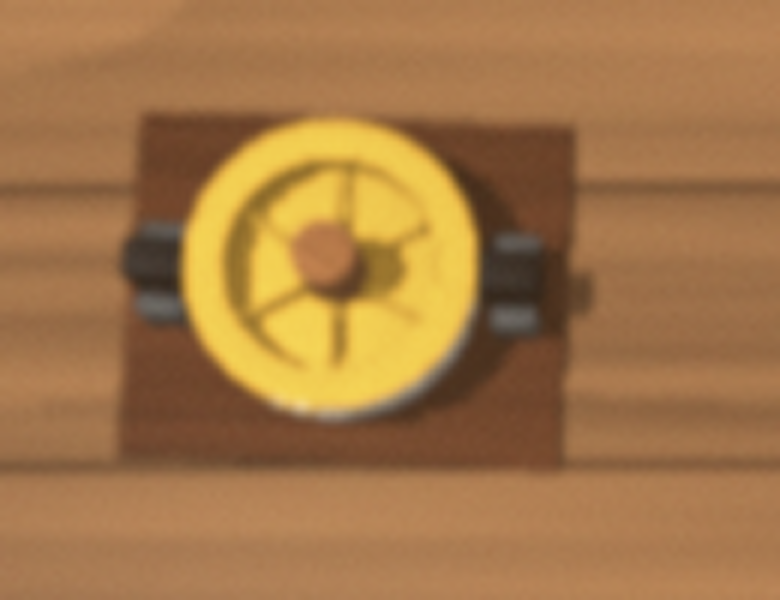

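View pics/side_c1.png

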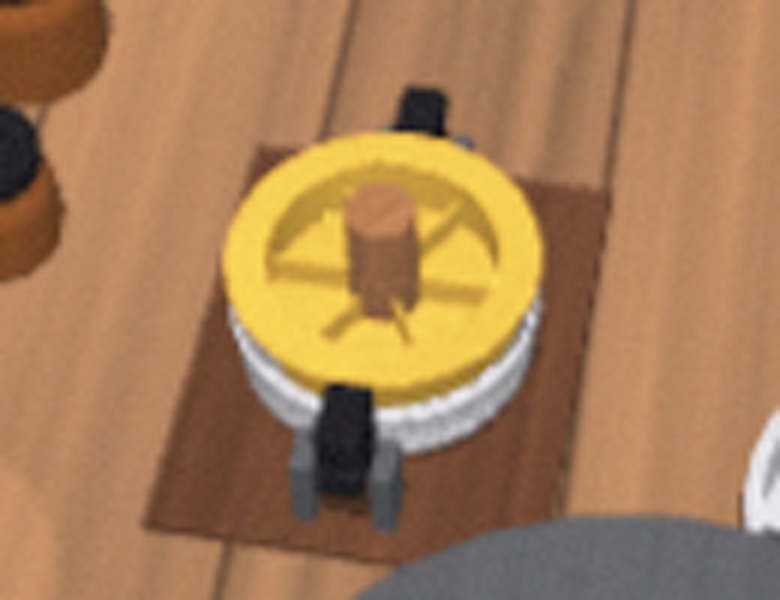

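The crops confirm it: the yellow tray, with its hub at top (247,192), sits in the smaller grey tray, whose lugs are held between steel posts. Next I fit positions: flange top at z=0.087, hub top at z=0.122 and board top at z=0.014.

Run:
```python
from h import *
for n in("top","side"):
    c=read_camera(n); p=c["pixels"]; hsv=cv2.cvtColor(p,cv2.COLOR_RGB2HSV)
    m=cv2.inRange(hsv,(20,130,120),(32,255,255))
    _,L,st,_=cv2.connectedComponentsWithStats(m); i=1+np.argmax(st[1:,4]); m=(L==i).astype(np.uint8)
    cn=max(cv2.findContours(m,0,1)[0],key=len); hull=cv2.convexHull(cn)[:,0]
    W=np.array([onz(c,u,v,.087)[:2] for u,v in cn[:,0]])
    e=cv2.minEnclosingCircle((W*1000).astype(np.float32)); 
    A=np.c_[W,np.ones(len(W))]; s=np.linalg.lstsq(A,(W**2).sum(1),rcond=None)[0]
    print(n,"yellow area",st[i],"encl",e,"fit",s[:2]/2,np.sqrt(s[2]+(s[:2]**2).sum()/4))
    o=outline_of(n,"board_top")
    for r in o[:2]:
        k=max(cv2.findContours(r["pixels"].astype(np.uint8),0,1)[0],key=len)
        W=np.array([onz(c,u,v,.014)[:2] for u,v in k[:,0]])
        A=np.c_[W,np.ones(len(W))]; s=np.linalg.lstsq(A,(W**2).sum(1),rcond=None)[0]
        print("board",r["conf"],s[:2]/2,np.sqrt(s[2]+(s[:2]**2).sum()/4), cv2.minEnclosingCircle((W*1000).astype(np.float32)))
top=read_camera("top"); side=read_camera("side")
f=lambda x,y:(193+x/6-.4,150+y/6-.4)
g=lambda x,y:(235+x/6-.4,215+y/6-.4)
print("hub top",onz(top,*f(325,250),.122)); print("hub side",onz(side,*g(381,212),.122))
print("plate T",[np.round(onz(top,*f(*q),.008)[:2],4) for q in((143,113),(576,128),(562,467),(118,460))])
print("plate S",[np.round(onz(side,*g(*q),.008)[:2],4) for q in((262,147),(610,188),(145,527))])
print("lug outer T",[np.round(onz(top,*f(*q),.087)[:2],4) for q in((128,258),(540,272))])
```

```text
top yellow area [ 223  170   50   48 1671] encl ((529.656494140625, 209.6095733642578), 79.91032409667969) fit [0.53014747 0.20945372] 0.07782944083713463
board 0.79 [ 0.55864719 -0.19245814] 0.08406708851302798 ((559.2422485351562, -192.2863006591797), 86.89073944091797)
side yellow area [ 272  237   53   46 1561] encl ((526.002197265625, 214.46717834472656), 85.47097778320312) fit [0.52810112 0.21303556] 0.08000327872602878
board 0.88 [ 0.56117489 -0.18980653] 0.08404681235123189 ((560.0486450195312, -188.69117736816406), 89.43025970458984)
board 0.69 [0.50402112 0.21559068] 0.04542647723016681 ((492.2491455078125, 224.6739501953125), 59.28339385986328)
hub top [0.53077859 0.2074201  0.122     ]
hub side [0.52846238 0.21066444 0.122     ]
plate T [array([0.6332, 0.3281]), array([0.6236, 0.0793]), array([0.4279, 0.0864]), array([0.4327, 0.3364])]
plate S [array([0.6206, 0.0831]), array([0.4264, 0.0875]), array([0.6311, 0.3321])]
lug outer T [array([0.5334, 0.3187]), array([0.525 , 0.0952])]
```

```bash
cat >> h.py <<'E'
from scipy.spatial.transform import Rotation as Ro
def togo(P,yaxis):
    "shift (mm) and turn (deg) in tool axes to reach TCP P pointing down with jaw axis along yaxis (either sign)"
    s=observe(); q=s["tcp_rot"]; R=Ro.from_quat([q[1],q[2],q[3],q[0]])
    M=R.as_matrix(); y=np.array([*yaxis,0.]); y/=np.linalg.norm(y)
    if y@M[:,1]<0: y=-y
    x=np.array([0,0,-1.]); T=np.c_[x,y,np.cross(x,y)]
    d=M.T@(np.asarray(P)-s["position"])*1000; w=(R.inv()*Ro.from_matrix(T)).as_rotvec(degrees=True)
    print("t",round(s["time_s"],2),"pos",np.round(s["position"],4),"F",np.round(s["force"],1),"M",np.round(s["moment"],2),"w",round(s["gripper_width"],3))
    print("tool axes rows",np.round(M.T,2).tolist()); print("shift",np.round(d,1),"turn",np.round(w,1))
ax=np.array([.529,.2095]); lu=np.array([.038,.9993])
def lug(a,r=.097):
    "point r from axis toward -y lug, turned by a (ccw from above)"
    c,s=np.cos(a),np.sin(a); d=np.array([[c,-s],[s,c]])@(-lu); return ax+r*d, np.array([-d[1],d[0]])
E
python3 - <<'E'
from h import *
p,t=lug(0); print(p,t); togo([*p,.2],t); togo([*p,.064],t)
E
```

```text
[0.525314  0.1125679] [ 0.9993 -0.038 ]
t 1.2 pos [ 0.1733 -0.6005  0.2313] F [-0.5 -0.4 -0.6] M [0.01 0.   0.  ] w 0.999
tool axes rows [[0.0, 0.0, -1.0], [0.28, -0.96, -0.0], [-0.96, -0.28, -0.0]]
shift [  31.3 -587.5 -535.9] turn [-71.7  -0.    0. ]
t 1.2 pos [ 0.1733 -0.6005  0.2313] F [-0.5 -0.4 -0.6] M [0.01 0.   0.  ] w 0.999
tool axes rows [[0.0, 0.0, -1.0], [0.28, -0.96, -0.0], [-0.96, -0.28, -0.0]]
shift [ 167.3 -587.5 -535.9] turn [-71.7  -0.    0. ]
```

```bash
python3 -m creep '[0,-202,-379,-40,0,0,0.2, 0,-202,-379,-40,0,0,0.2, 0,-202,-379,-40,0,0,0.2, 0,-202,-379,-40,0,0,0.2, 0,-202,-379,-40,0,0,0.2, 0,-202,-379,-40,0,0,0.2, 0,-202,-379,-40,0,0,0.2, 0,-202,-379,-40,0,0,0.2, 0,-202,-379,-40,0,0,0.2, 0,-202,-379,-40,0,0,0.2]'
python3 - <<'E'
from h import *
p,t=lug(0); togo([*p,.16],t)
E
```

```text
time_s: 2.03
position: [0.4734, -0.3088, 0.2317]
tcp_rot: [0.333, 0.624, 0.332, -0.624]
force: [1.3, -2.0, 0.4]
gripper_width: 0.596
t 2.03 pos [ 0.4734 -0.3088  0.2317] F [ 1.3 -2.   0.4] M [ 0.02 -0.06 -0.01] w 0.596
tool axes rows [[0.0, -0.0, -1.0], [0.83, -0.56, 0.0], [-0.56, -0.83, 0.0]]
shift [  71.5 -192.1 -378.6] turn [-31.8   0.   -0. ]
```

```bash
python3 -m creep '[60,-192,-378,-32,0,0,0.2, 60,-192,-378,-32,0,0,0.2, 60,-192,-378,-32,0,0,0.2, 60,-192,-378,-32,0,0,0.2, 60,-192,-378,-32,0,0,0.2, 60,-192,-378,-32,0,0,0.2, 60,-192,-378,-32,0,0,0.2, 60,-192,-378,-32,0,0,0.2, 60,-192,-378,-32,0,0,0.2, 60,-192,-378,-32,0,0,0.2]'
python3 - <<'E'
from h import *
p,t=lug(0); togo([*p,.1],t)
E
```

```text
time_s: 2.87
position: [0.5235, 0.1009, 0.1735]
tcp_rot: [0.492, 0.509, 0.491, -0.508]
force: [2.1, -0.1, 0.6]
gripper_width: 0.597
t 2.87 pos [0.5235 0.1009 0.1735] F [ 2.1 -0.1  0.6] M [ 0.03 -0.08 -0.  ] w 0.597
tool axes rows [[0.0, -0.0, -1.0], [1.0, -0.03, 0.0], [-0.03, -1.0, 0.0]]
shift [ 73.5   1.3 -11.7] turn [ 0.2  0.  -0.1]
```

```bash
python3 -m creep '[0,1.3,-12,0,0,0,0.2, 0,1.3,-12,0,0,0,0.2, 20,1.3,-12,0,0,0,0.2, 40,1.3,-12,0,0,0,0.2, 60,1.3,-12,0,0,0,0.2, 74,1.3,-12,0,0,0,0.2, 74,1.3,-12,0,0,0,0.2, 74,1.3,-12,0,0,0,0.2, 74,1.3,-12,0,0,0,0.2, 74,1.3,-12,0,0,0,0.2]'
python3 - <<'E'
from h import *
p,t=lug(0); togo([*p,.064],t)
for n,(u,v) in (("top",(268,200)),("side",(300,255))):
    c=read_camera(n); crop(c,u,v,65,50,6,f"pics/{n}_c2.png")
E
```

```text
time_s: 3.7
position: [0.5262, 0.1127, 0.1009]
tcp_rot: [0.492, 0.509, 0.49, -0.508]
force: [0.3, -0.4, -0.3]
gripper_width: 0.602
t 3.7 pos [0.5262 0.1127 0.1009] F [ 0.3 -0.4 -0.3] M [ 0.01 -0.02  0.02] w 0.602
tool axes rows [[0.0, -0.0, -1.0], [1.0, -0.03, 0.0], [-0.03, -1.0, 0.0]]
shift [36.9 -1.1  0.1] turn [ 0.2  0.  -0.2]
```

View pics/top_c2.png

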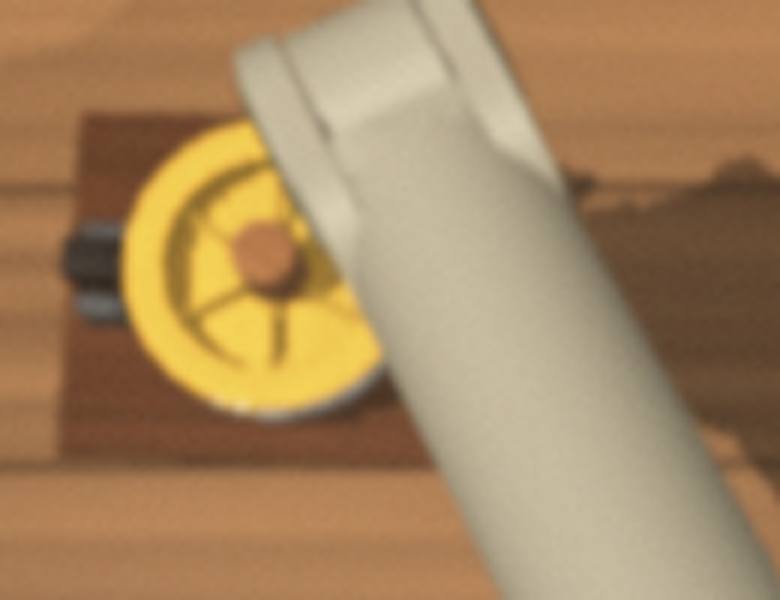

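View pics/side_c2.png

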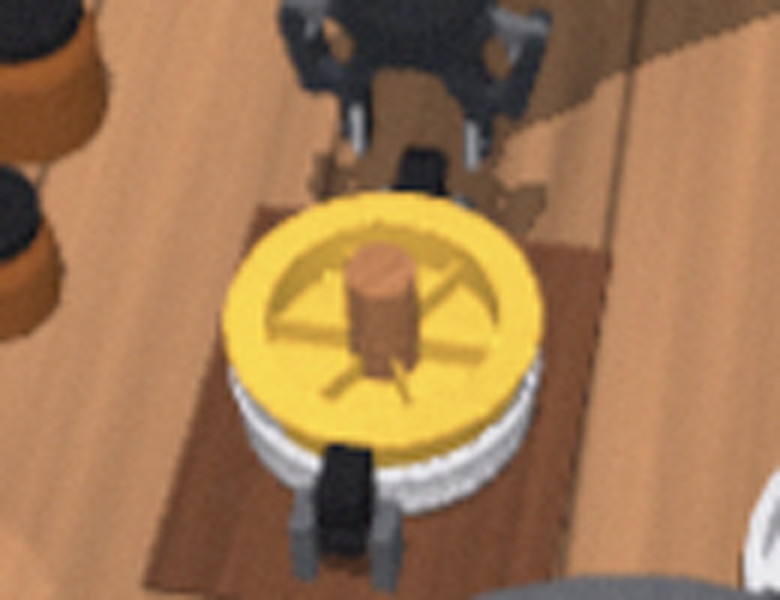

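In the side crop the fingers, at columns 355 and 480, straddle the far lug at (422,170). In the top crop the arm hides that lug, but the other lug at (95,262) stays visible for measuring the turn. Next I lower the fingers around the lug.

```bash
python3 -m creep '[10,-1,0,0,0,0,0.2, 20,-1,0,0,0,0,0.2, 30,-1,0,0,0,0,0.2, 36,-1,0,0,0,0,0.2, 36,-1,0,0,0,0,0.2, 36,-1,0,0,0,0,0.2, 36,-1,0,0,0,0,0.2, 36,-1,0,0,0,0,0.2, 36,-1,0,0,0,0,0.2, 36,-1,0,0,0,0,0.2]'
python3 - <<'E'
from h import *
for a in (.15,-.15,.25,-.25,.35,-.35,.48,-.48):
    p,t=lug(a); print(a); togo([*p,.064],t)
E
```

```text
time_s: 4.63
position: [0.5254, 0.1129, 0.065]
tcp_rot: [0.492, 0.509, 0.49, -0.508]
force: [0.3, 0.1, -0.3]
gripper_width: 0.598
0.15
t 4.63 pos [0.5254 0.1129 0.065 ] F [ 0.3  0.1 -0.3] M [0.02 0.   0.03] w 0.598
tool axes rows [[0.0, -0.0, -1.0], [1.0, -0.03, 0.0], [-0.03, -1.0, 0.0]]
shift [ 1.  14.4 -0.7] turn [-8.4  0.  -0.2]
-0.15
t 4.63 pos [0.5254 0.1129 0.065 ] F [ 0.3  0.1 -0.3] M [0.02 0.   0.03] w 0.598
tool axes rows [[0.0, -0.0, -1.0], [1.0, -0.03, 0.0], [-0.03, -1.0, 0.0]]
shift [  0.9 -14.6  -0.8] turn [ 8.8  0.  -0.2]
0.25
t 4.63 pos [0.5254 0.1129 0.065 ] F [ 0.3  0.1 -0.3] M [0.02 0.   0.03] w 0.598
tool axes rows [[0.0, -0.0, -1.0], [1.0, -0.03, 0.0], [-0.03, -1.0, 0.0]]
shift [ 1.1 23.9 -2.6] turn [-14.1   0.1  -0.2]
-0.25
t 4.63 pos [0.5254 0.1129 0.065 ] F [ 0.3  0.1 -0.3] M [0.02 0.   0.03] w 0.598
tool axes rows [[0.0, -0.0, -1.0], [1.0, -0.03, 0.0], [-0.03, -1.0, 0.0]]
shift [  0.9 -24.1  -2.8] turn [14.5 -0.  -0.2]
0.35
t 4.63 pos [0.5254 0.1129 0.065 ] F [ 0.3  0.1 -0.3] M [0.02 0.   0.03] w 0.598
tool axes rows [[0.0, -0.0, -1.0], [1.0, -0.03, 0.0], [-0.03, -1.0, 0.0]]
shift [ 1.1 33.2 -5.5] turn [-19.9   0.1  -0.2]
-0.35
t 4.63 pos [0.5254 0.1129 0.065 ] F [ 0.3  0.1 -0.3] M [0.02 0.   0.03] w 0.598
tool axes rows [[0.0, -0.0, -1.0], [1.0, -0.03, 0.0], [-0.03, -1.0, 0.0]]
shift [  0.8 -33.4  -5.7] turn [20.2 -0.  -0.2]
0.48
t 4.63 pos [0.5254 0.1129 0.065 ] F [ 0.3  0.1 -0.3] M [0.02 0.   0.03] w 0.598
tool axes rows [[0.0, -0.0, -1.0], [1.0, -0.03, 0.0], [-0.03, -1.0, 0.0]]
shift [  1.2  44.7 -10.5] turn [-27.3   0.1  -0.2]
-0.48
t 4.63 pos [0.5254 0.1129 0.065 ] F [ 0.3  0.1 -0.3] M [0.02 0.   0.03] w 0.598
tool axes rows [[0.0, -0.0, -1.0], [1.0, -0.03, 0.0], [-0.03, -1.0, 0.0]]
shift [  0.8 -44.9 -10.8] turn [27.7 -0.  -0.2]
```

```bash
python3 -m creep '[0,5,0,-3,0,0,0.2, 0,10,0,-6,0,0,0.2, 0,13,-0.5,-8,0,0,0.2, 0,15,-0.7,-9,0,0,0.2, 0,17,-1,-10,0,0,0.2, 0,19,-1.5,-11,0,0,0.2, 0,20,-2,-12,0,0,0.2, 0,21,-2,-12.5,0,0,0.2, 0,22,-2,-13,0,0,0.2, 0,22,-2,-13,0,0,0.2]'
python3 - <<'E'
from h import *
p,t=lug(.35); togo([*p,.064],t)
c=read_camera("top"); crop(c,268,200,65,50,6,"pics/top_c3.png")
E
```

```text
time_s: 5.47
position: [0.5459, 0.1132, 0.0646]
tcp_rot: [0.546, 0.449, 0.545, -0.45]
force: [-7.4, -2.9, 4.3]
gripper_width: 0.597
t 5.47 pos [0.5459 0.1132 0.0646] F [-7.4 -2.9  4.3] M [-0.71  1.52 -0.09] w 0.597
tool axes rows [[0.0, -0.0, -1.0], [0.98, 0.19, 0.0], [0.19, -0.98, 0.0]]
shift [ 0.6 13.4 -1.4] turn [-6.8  0.1 -0. ]
```

View pics/top_c3.png

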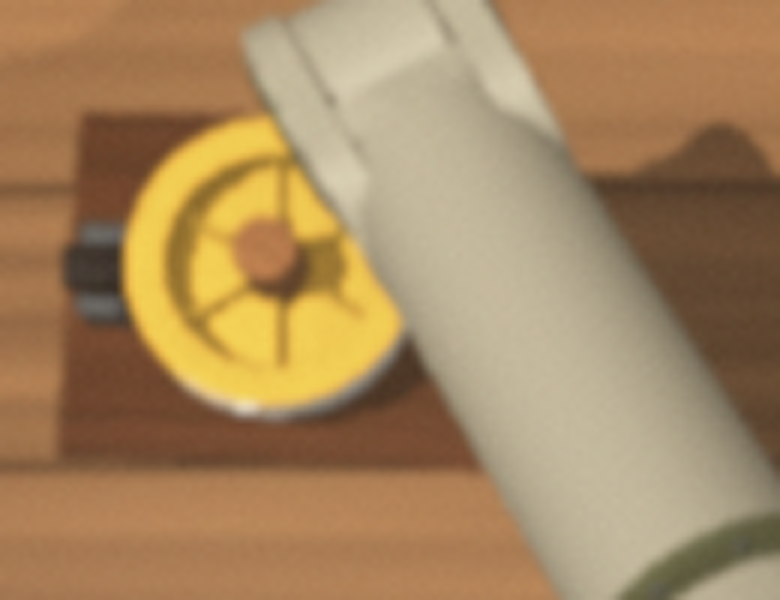

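The force is about 8 N and the visible lug has moved down from about 258 to 268 in the crop, so the tray is turning. I keep pushing the same way.

```bash
python3 -m creep '[0,2,0,-1,0,0,0.2, 0,4,0,-2,0,0,0.2, 0,6,-0.3,-3,0,0,0.2, 0,8,-0.6,-4,0,0,0.2, 0,9,-0.8,-5,0,0,0.2, 0,10,-1,-5.5,0,0,0.2, 0,11,-1,-6,0,0,0.2, 0,12,-1,-6.5,0,0,0.2, 0,13,-1.4,-7,0,0,0.2, 0,13,-1.4,-7,0,0,0.2]'
python3 - <<'E'
from h import *
p,t=lug(.48); togo([*p,.064],t)
c=read_camera("top"); crop(c,268,200,65,50,6,"pics/top_c4.png")
E
```

```text
time_s: 6.35
position: [0.5573, 0.1155, 0.0641]
tcp_rot: [0.572, 0.414, 0.572, -0.418]
force: [-3.8, -4.7, 2.0]
gripper_width: 0.603
t 6.35 pos [0.5573 0.1155 0.0641] F [-3.8 -4.7  2. ] M [-0.99  1.03 -0.  ] w 0.603
tool axes rows [[-0.0, -0.0, -1.0], [0.95, 0.31, -0.0], [0.31, -0.95, 0.0]]
shift [ 0.  14.5 -1.9] turn [-7.3  0.2  0.2]
```

View pics/top_c4.png

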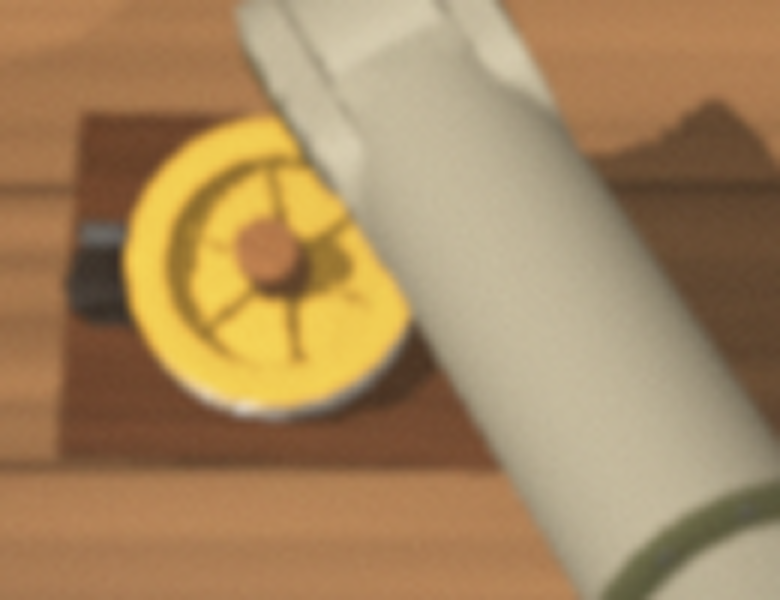

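The lug has turned further, to about 280 in the crop, and the ribs have turned with it. The force is about 6 N, so I continue.

```bash
python3 -m creep '[0,2,0,-1,0,0,0.2, 0,4,0,-2,0,0,0.2, 0,6,-0.3,-3,0,0,0.2, 0,8,-0.6,-4,0,0,0.2, 0,9,-0.8,-5,0,0,0.2, 0,10,-1,-5.5,0,0,0.2, 0,11,-1,-6,0,0,0.2, 0,12,-1.4,-6.5,0,0,0.2, 0,13,-1.7,-7,0,0,0.2, 0,13,-1.7,-7,0,0,0.2]'
python3 - <<'E'
from h import *
p,t=lug(.58); togo([*p,.064],t)
c=read_camera("top"); crop(c,268,200,65,50,6,"pics/top_c5.png")
E
```

```text
time_s: 7.23
position: [0.5697, 0.1216, 0.0642]
tcp_rot: [0.597, 0.379, 0.596, -0.381]
force: [-0.5, -0.3, 1.0]
gripper_width: 0.603
t 7.23 pos [0.5697 0.1216 0.0642] F [-0.5 -0.3  1. ] M [-0.01  0.04  0.05] w 0.603
tool axes rows [[-0.0, -0.0, -1.0], [0.91, 0.42, -0.0], [0.42, -0.91, 0.0]]
shift [ 0.1 10.5 -0.4] turn [-6.   0.2  0.2]
```

View pics/top_c5.png

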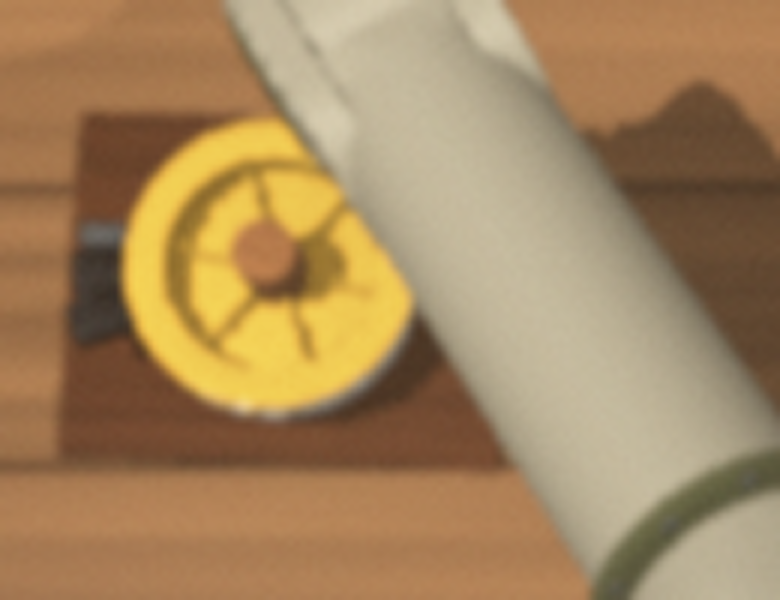

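The force has dropped to about 0, which suggests the pads have let go, at roughly 0.3 rad. I push 5 mm further for margin.

```bash
python3 -m creep '[0,1,0,-0.5,0,0,0.2, 0,2,0,-1,0,0,0.2, 0,3,0,-1.5,0,0,0.2, 0,4,0,-2,0,0,0.2, 0,5,-0.2,-2.5,0,0,0.2, 0,5,-0.2,-2.5,0,0,0.2, 0,5,-0.2,-2.5,0,0,0.2, 0,5,-0.2,-2.5,0,0,0.2, 0,5,-0.2,-2.5,0,0,0.2, 0,5,-0.2,-2.5,0,0,0.2]'
python3 - <<'E'
from h import *
p,t=lug(.58); togo([*p,.064],t)
c=read_camera("top"); crop(c,268,200,65,50,6,"pics/top_c6.png")
E
```

```text
time_s: 8.12
position: [0.5742, 0.124, 0.0642]
tcp_rot: [0.605, 0.366, 0.604, -0.368]
force: [-0.1, 0.9, 0.3]
gripper_width: 0.598
t 8.12 pos [0.5742 0.124  0.0642] F [-0.1  0.9  0.3] M [0.06 0.03 0.02] w 0.598
tool axes rows [[-0.0, -0.0, -1.0], [0.89, 0.46, -0.0], [0.46, -0.89, 0.0]]
shift [0.2 5.5 0.1] turn [-3.6  0.2  0.1]
```

View pics/top_c6.png

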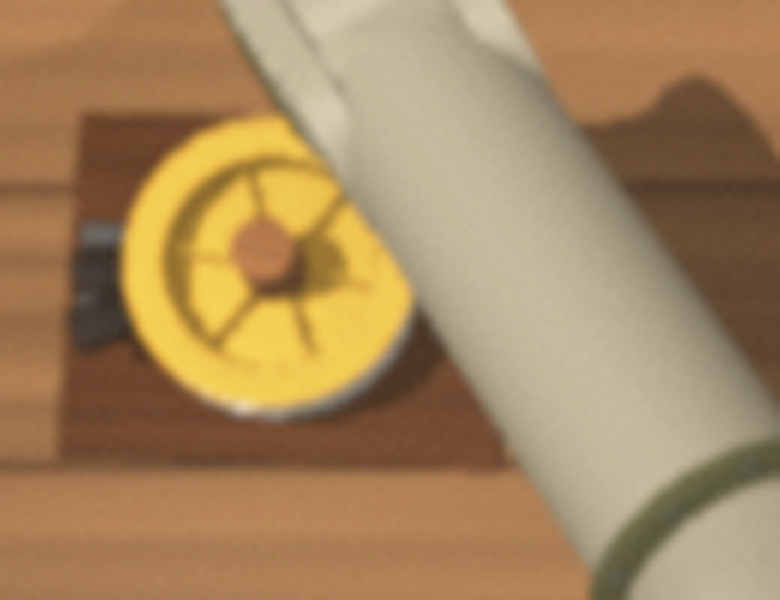

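Force is near zero, and the ribs are now about 0.38 rad from their start by dx/dy in the crop, against about 0.31 a step earlier. The tray is free. I centre off the lug, raise the tool, then go over the hub.

```bash
python3 -m creep '[0,-5,0,0,0,0,0.2, 0,-10,0,0,0,0,0.2, 0,-10,0,0,0,0,0.2, -20,-10,0,0,0,0,0.2, -50,-10,0,0,0,0,0.2, -85,-10,0,0,0,0,0.4, -110,-10,0,0,0,0,0.4, -110,-10,0,0,0,0,0.4, -110,-10,0,0,0,0,0.4, -110,-10,0,0,0,0,0.4]'
python3 - <<'E'
from h import *
togo([.529,.2095,.15],[.89,.46])
c=read_camera("side"); crop(c,300,255,65,50,6,"pics/side_c7.png")
E
```

```text
time_s: 9.0
position: [0.565, 0.1194, 0.1736]
tcp_rot: [0.605, 0.365, 0.604, -0.369]
force: [-0.5, 0.1, 0.2]
gripper_width: 0.7
t 9.0 pos [0.565  0.1194 0.1736] F [-0.5  0.1  0.2] M [-0.06 -0.02  0.01] w 0.7
tool axes rows [[-0.0, -0.0, -1.0], [0.89, 0.46, -0.0], [0.46, -0.89, 0.0]]
shift [ 23.3   9.7 -96.6] turn [0.1 0.2 0.2]
```

View pics/side_c7.png

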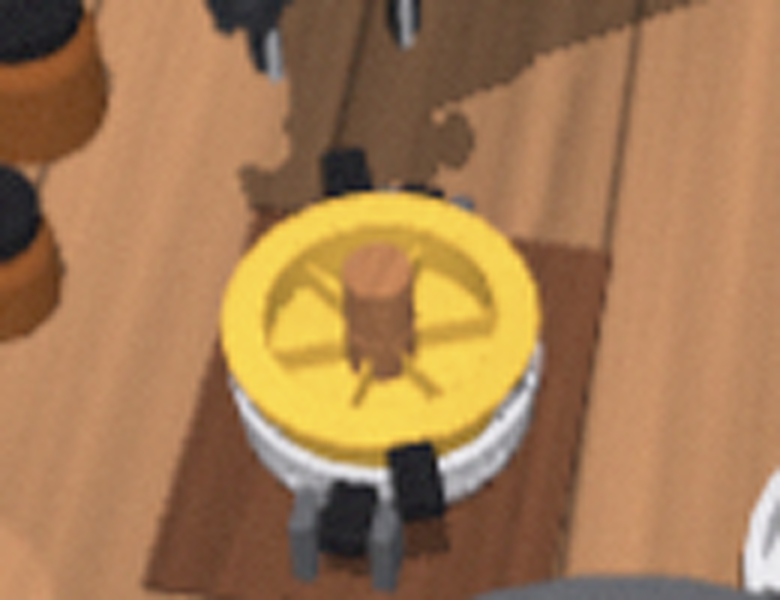

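The yellow lugs have visibly turned past the seated grey lugs, from (345,505) to (415,480) in the crop. Now I move over the hub.

```bash
python3 -m creep '[0,10,-30,0,0,0,0.4, 0,10,-60,0,0,0,0.4, 0,10,-97,0,0,0,0.4, 0,10,-97,0,0,0,0.4, 0,10,-97,0,0,0,0.4, 10,10,-97,0,0,0,0.4, 20,10,-97,0,0,0,0.4, 20,10,-97,0,0,0,0.4, 20,10,-97,0,0,0,0.4, 20,10,-97,0,0,0,0.4]'
python3 - <<'E'
from h import *
togo([.529,.2095,.086],[.89,.46])
c=read_camera("side"); crop(c,300,245,65,50,6,"pics/side_c8.png")
E
```

```text
time_s: 9.88
position: [0.5289, 0.209, 0.1522]
tcp_rot: [0.604, 0.365, 0.604, -0.37]
force: [0.3, 0.5, 0.1]
gripper_width: 0.704
t 9.88 pos [0.5289 0.209  0.1522] F [0.3 0.5 0.1] M [-0.   -0.04 -0.06] w 0.704
tool axes rows [[-0.0, -0.0, -1.0], [0.89, 0.46, -0.01], [0.46, -0.89, 0.0]]
shift [66.2  0.6 -0.6] turn [0.1 0.2 0.3]
```

View pics/side_c8.png

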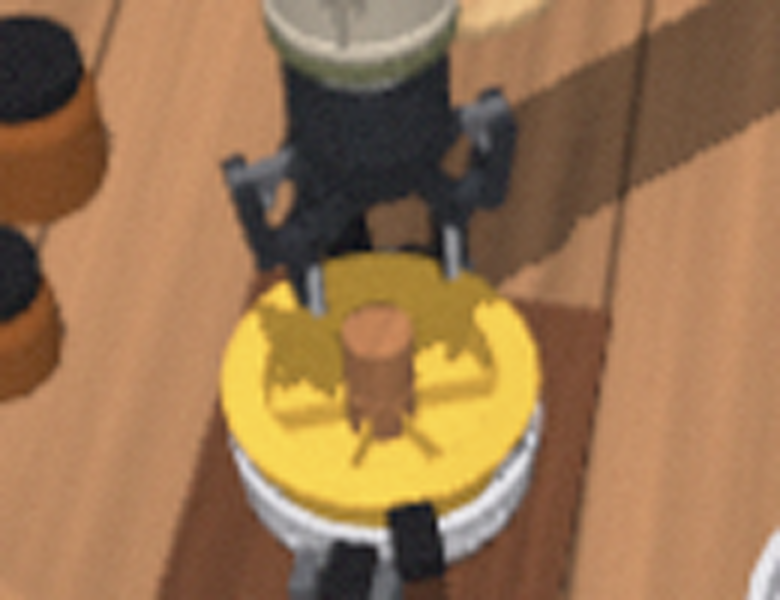

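The fingertips at columns 317 and 452 are centred over the hub at 378. I descend with the fingers open, then close.

```bash
python3 -m creep '[15,0.5,-0.5,0,0.2,0.3,0.4, 30,0.5,-0.5,0,0.2,0.3,0.4, 45,0.5,-0.5,0,0.2,0.3,0.4, 56,0.5,-0.5,0,0.2,0.3,0.4, 64,0.5,-0.5,0,0.2,0.3,0.4, 66,0.5,-0.5,0,0.2,0.3,0.4, 66,0.5,-0.5,0,0.2,0.3,0.4, 66,0.5,-0.5,0,0.2,0.3,0.4, 66,0.5,-0.5,0,0.2,0.3,0.4, 66,0.5,-0.5,0,0.2,0.3,0.4]' 40
python3 - <<'E'
from h import *
togo([.529,.2095,.086],[.89,.46])
E
```

```text
time_s: 10.77
position: [0.5296, 0.21, 0.0874]
tcp_rot: [0.604, 0.368, 0.604, -0.367]
force: [-0.6, 0.7, -0.4]
gripper_width: 0.701
t 10.77 pos [0.5296 0.21   0.0874] F [-0.6  0.7 -0.4] M [-0.05  0.02 -0.01] w 0.701
tool axes rows [[0.0, 0.0, -1.0], [0.89, 0.46, 0.0], [0.46, -0.89, -0.0]]
shift [ 1.4 -0.7  0.2] turn [ 0.1 -0.  -0.1]
```

```bash
python3 -m creep '[0,-0.5,0,0,0,0,0, 0,-0.5,0,0,0,0,-0.2, 0,-0.5,0,0,0,0,-0.4, 0,-0.5,0,0,0,0,-0.6, 0,-0.5,0,0,0,0,-1, 0,-0.5,0,0,0,0,-1, 0,-0.5,0,0,0,0,-1, 0,-0.5,0,0,0,0,-1, 0,-0.5,0,0,0,0,-1, 0,-0.5,0,0,0,0,-1]' 40
python3 - <<'E'
from h import *
togo([.529,.2095,.086],[.89,.46])
c=read_camera("side"); crop(c,300,245,65,50,6,"pics/side_c9.png")
E
```

```text
time_s: 11.6
position: [0.5296, 0.2101, 0.0882]
tcp_rot: [0.605, 0.368, 0.604, -0.366]
force: [-0.6, -0.4, 6.4]
gripper_width: 0.409
t 11.6 pos [0.5296 0.2101 0.0882] F [-0.6 -0.4  6.4] M [-0.07  0.11 -0.01] w 0.409
tool axes rows [[0.0, 0.0, -1.0], [0.89, 0.46, 0.0], [0.46, -0.89, -0.0]]
shift [ 2.2 -0.9  0.2] turn [ 0.1 -0.  -0.2]
```

View pics/side_c9.png

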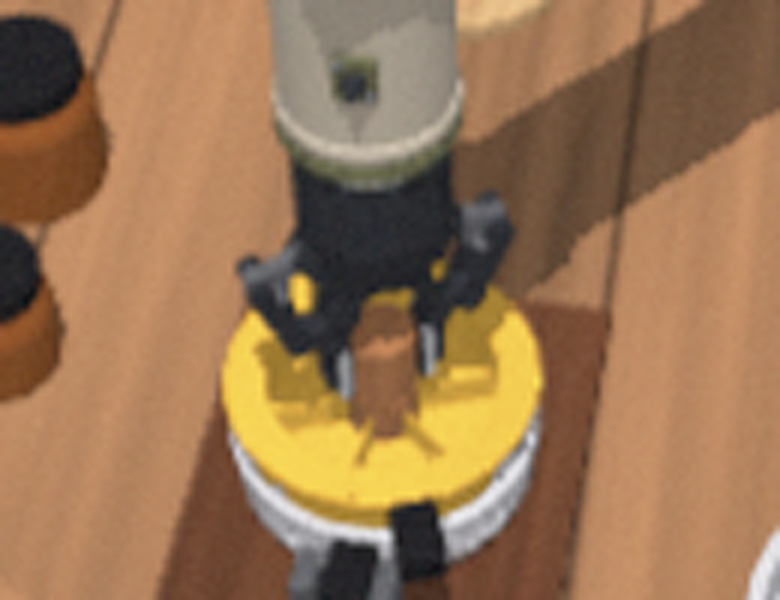

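The opening is 0.409, about 35 mm against the 36 mm hub, so it is gripped. I raise it a little first and watch the force.

```bash
python3 -m creep '[-1,0,0,0,0,0,-1, -2,0,0,0,0,0,-1, -4,0,0,0,0,0,-1, -6,0,0,0,0,0,-1, -8,0,0,0,0,0,-1, -10,0,0,0,0,0,-1, -12,0,0,0,0,0,-1, -14,0,0,0,0,0,-1, -16,0,0,0,0,0,-1, -16,0,0,0,0,0,-1]' 60
python3 - <<'E'
from h import *
togo([.529,.2095,.086],[.89,.46])
c=read_camera("side"); crop(c,300,245,65,50,6,"pics/side_c10.png")
E
```

```text
time_s: 12.48
position: [0.5298, 0.2102, 0.1047]
tcp_rot: [0.605, 0.369, 0.603, -0.366]
force: [-0.0, 0.2, -2.9]
gripper_width: 0.407
t 12.48 pos [0.5298 0.2102 0.1047] F [-0.   0.2 -2.9] M [ 0.07 -0.02 -0.04] w 0.407
tool axes rows [[0.0, 0.0, -1.0], [0.89, 0.46, 0.0], [0.46, -0.89, -0.0]]
shift [18.7 -1.1  0.2] turn [ 0.1 -0.  -0.2]
```

View pics/side_c10.png

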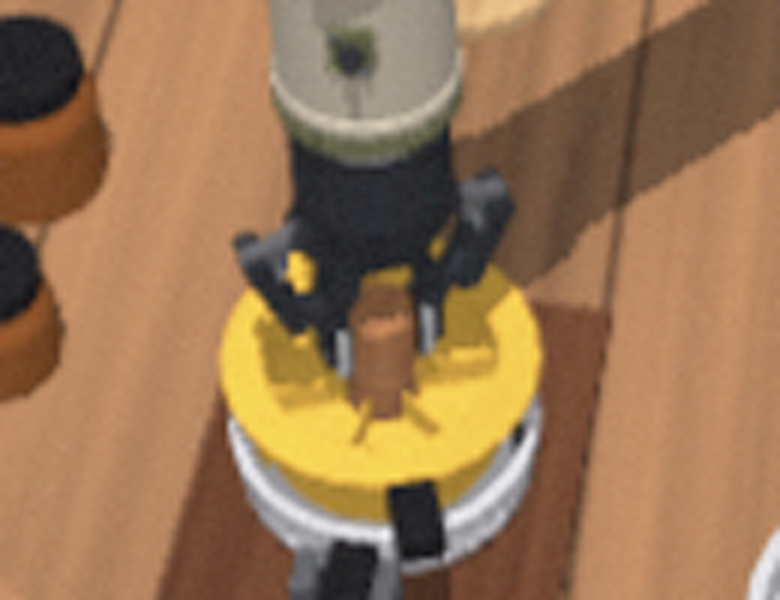

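The yellow tray rises alone, with a load of about 3 N that matches its 0.35 kg, and the grey tray stays put. I lift another 105 mm straight up.

```bash
python3 -m creep '[-8,0,0,0,0,0,-1, -18,0,0,0,0,0,-1, -30,0,0,0,0,0,-1, -44,0,0,0,0,0,-1, -58,0,0,0,0,0,-1, -72,0,0,0,0,0,-1, -86,0,0,0,0,0,-1, -98,0,0,0,0,0,-1, -105,0,0,0,0,0,-1, -105,0,0,0,0,0,-1]' 60
python3 - <<'E'
from h import *
togo([.56,-.191,.205],[.89,.46])
c=read_camera("side"); crop(c,310,230,90,70,4,"pics/side_c11.png")
c=read_camera("top"); crop(c,310,200,90,70,4,"pics/top_c11.png")
E
```

```text
time_s: 13.37
position: [0.5302, 0.2106, 0.212]
tcp_rot: [0.606, 0.37, 0.603, -0.365]
force: [1.1, 0.5, -4.3]
gripper_width: 0.404
t 13.37 pos [0.5302 0.2106 0.212 ] F [ 1.1  0.5 -4.3] M [0.04 0.01 0.01] w 0.404
tool axes rows [[0.01, 0.0, -1.0], [0.89, 0.46, 0.01], [0.46, -0.89, 0.0]]
shift [   5.9 -158.4  370.2] turn [ 0.1  0.  -0.4]
```

View pics/side_c11.png

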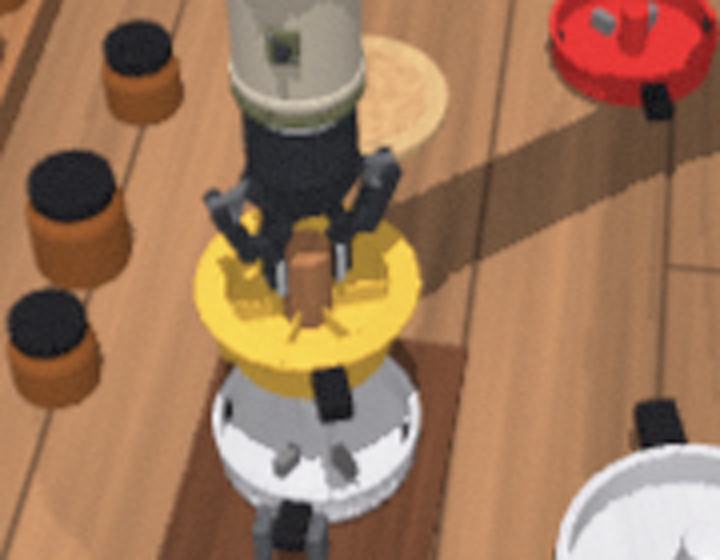

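The upper tray is clear of the grey tray, which is still in its forks. Now I carry it toward the board at (0.560,-0.191).

```bash
python3 -m creep '[0,-5,11,0,0,0,-1, 0,-15,34,0,0,0,-1, 0,-27,63,0,0,0,-1, 0,-39,92,0,0,0,-1, 0,-51,121,0,0,0,-1, 0,-63,150,0,0,0,-1, 0,-75,177,0,0,0,-1, 0,-84,198,0,0,0,-1, 0,-88,208,0,0,0,-1, 0,-90,212,0,0,0,-1]' 60
python3 - <<'E'
from h import *
togo([.56,-.191,.205],[.89,.46])
E
```

```text
time_s: 14.3
position: [0.5465, -0.0234, 0.2081]
tcp_rot: [0.604, 0.369, 0.603, -0.368]
force: [-1.1, 0.1, -2.7]
gripper_width: 0.408
t 14.3 pos [ 0.5465 -0.0234  0.2081] F [-1.1  0.1 -2.7] M [0.04 0.06 0.  ] w 0.408
tool axes rows [[0.0, 0.0, -1.0], [0.89, 0.46, 0.0], [0.46, -0.89, -0.0]]
shift [  2.9 -64.4 155.3] turn [-0.2 -0.  -0.1]
```

```bash
python3 -m creep '[0,-5,12,0,0,0,-1, 0,-15,35,0,0,0,-1, 0,-27,63,0,0,0,-1, 0,-39,92,0,0,0,-1, 0,-49,118,0,0,0,-1, 0,-57,138,0,0,0,-1, 0,-62,150,0,0,0,-1, 0,-64,155,0,0,0,-1, 0,-64,155,0,0,0,-1, 0,-64,155,0,0,0,-1]' 60
python3 - <<'E'
from h import *
togo([.56,-.191,.075],[.89,.46])
c=read_camera("side"); crop(c,305,180,90,70,4,"pics/side_c12.png")
c=read_camera("top"); crop(c,370,190,90,70,4,"pics/top_c12.png")
E
```

```text
time_s: 15.13
position: [0.5605, -0.1883, 0.2078]
tcp_rot: [0.604, 0.369, 0.604, -0.367]
force: [0.3, 0.3, -3.3]
gripper_width: 0.405
t 15.13 pos [ 0.5605 -0.1883  0.2078] F [ 0.3  0.3 -3.3] M [ 0.03 -0.03 -0.04] w 0.405
tool axes rows [[0.0, 0.0, -1.0], [0.89, 0.46, 0.0], [0.46, -0.89, -0.0]]
shift [132.8  -2.    2.4] turn [-0.1 -0.1 -0.2]
```

View pics/side_c12.png

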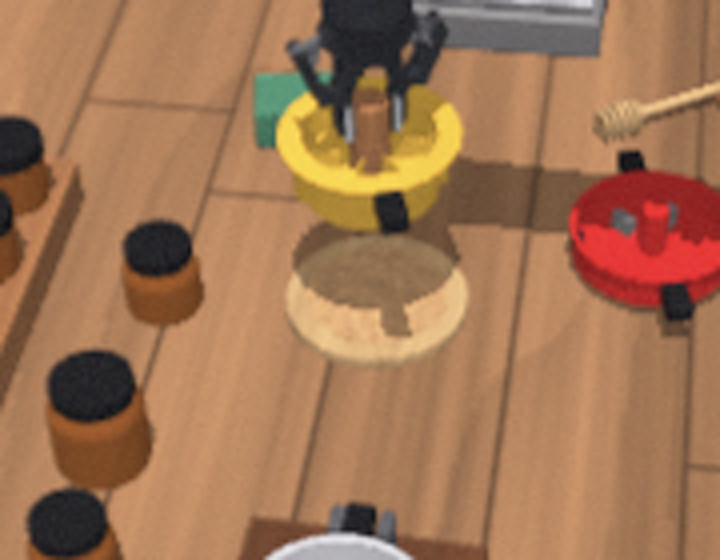

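View pics/top_c12.png

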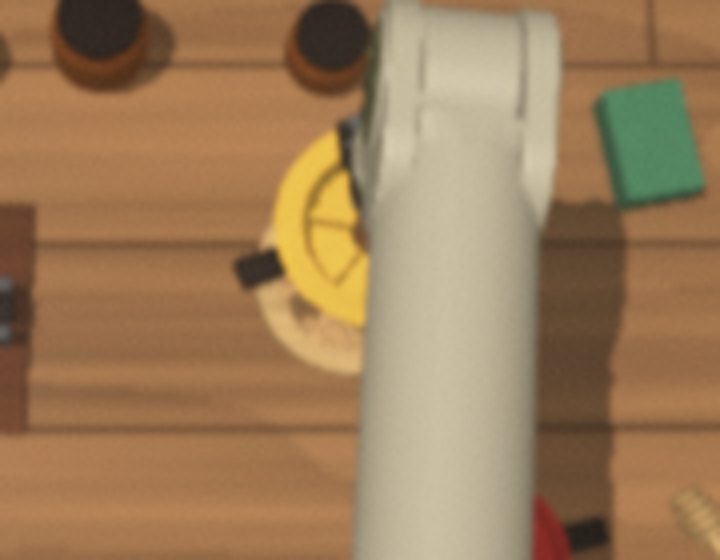

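The tray hangs level over the board, the jars and the tin are clear, and the grey tray is seated at the lower edge of the side crop. I expect touchdown at TCP z of about 0.075.

```bash
python3 -m creep '[10,-2,2.4,0,0,-0.2,-1, 25,-2,2.4,0,0,-0.2,-1, 42,-2,2.4,0,0,-0.2,-1, 60,-2,2.4,0,0,-0.2,-1, 78,-2,2.4,0,0,-0.2,-1, 94,-2,2.4,0,0,-0.2,-1, 106,-2,2.4,0,0,-0.2,-1, 114,-2,2.4,0,0,-0.2,-1, 118,-2,2.4,0,0,-0.2,-1, 118,-2,2.4,0,0,-0.2,-1]' 60
python3 - <<'E'
from h import *
togo([.56,-.191,.075],[.89,.46])
c=read_camera("side"); crop(c,305,180,65,50,6,"pics/side_c13.png")
E
```

```text
time_s: 16.07
position: [0.5599, -0.1904, 0.0894]
tcp_rot: [0.603, 0.368, 0.605, -0.368]
force: [0.8, 0.4, -3.3]
gripper_width: 0.401
t 16.07 pos [ 0.5599 -0.1904  0.0894] F [ 0.8  0.4 -3.3] M [-0.03  0.06  0.02] w 0.401
tool axes rows [[-0.0, 0.0, -1.0], [0.89, 0.46, -0.0], [0.46, -0.89, -0.0]]
shift [14.4 -0.1  0.6] turn [ 0.  -0.1  0.1]
```

View pics/side_c13.png

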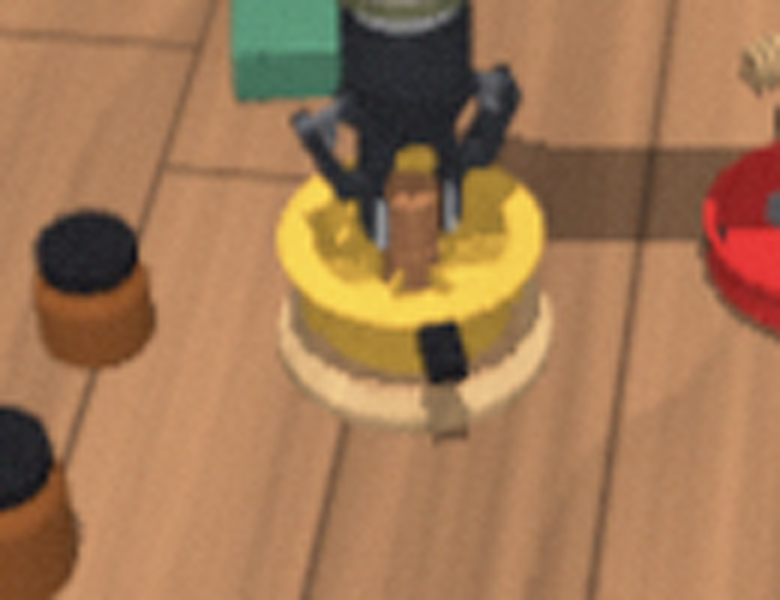

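The tray is centred about 14 mm above the board. I creep it down.

```bash
python3 -m creep '[2,0,0,0,0,0,-1, 4,0,0,0,0,0,-1, 6,0,0,0,0,0,-1, 8,0,0,0,0,0,-1, 9,0,0,0,0,0,-1, 10,0,0,0,0,0,-1, 11,0,0,0,0,0,-1, 12,0,0,0,0,0,-1, 12,0,0,0,0,0,-1, 12,0,0,0,0,0,-1]' 60
```

```text
time_s: 16.95
position: [0.5603, -0.1905, 0.0782]
tcp_rot: [0.604, 0.368, 0.604, -0.368]
force: [-0.3, -0.2, -3.6]
gripper_width: 0.403
```

```bash
python3 -m creep '[0.5,0,0,0,0,0,-1, 1,0,0,0,0,0,-1, 1.5,0,0,0,0,0,-1, 2,0,0,0,0,0,-1, 2.5,0,0,0,0,0,-1, 3,0,0,0,0,0,-1, 3,0,0,0,0,0,-1, 3,0,0,0,0,0,-1, 3,0,0,0,0,0,-1, 3,0,0,0,0,0,-1]' 60
```

```text
time_s: 17.78
position: [0.5603, -0.1906, 0.0755]
tcp_rot: [0.604, 0.368, 0.604, -0.368]
force: [-3.3, 0.3, 2.7]
gripper_width: 0.404
```

The vertical force went from -3.6 to +2.7 N at z=0.0755, so the tray is resting on the board. I open gradually and stay put.

```bash
python3 -m creep '[0,0,0,0,0,0,-0.1, 0,0,0,0,0,0,-0.05, 0,0,0,0,0,0,0, 0,0,0,0,0,0,0.1, 0,0,0,0,0,0,0.2, 0,0,0,0,0,0,0.3, 0,0,0,0,0,0,0.4, 0,0,0,0,0,0,0.4, 0,0,0,0,0,0,0.4, 0,0,0,0,0,0,0.4]' 20
```

```text
time_s: 18.62
position: [0.5603, -0.1906, 0.0755]
tcp_rot: [0.604, 0.368, 0.604, -0.368]
force: [0.1, 0.5, -0.2]
gripper_width: 0.697
```

```bash
python3 -m creep '[-5,0,0,0,0,0,0.4, -12,0,0,0,0,0,0.4, -24,0,0,0,0,0,0.4, -40,0,0,0,0,0,0.4, -60,0,0,0,0,0,0.4, -85,0,0,0,0,0,0.4, -110,0,0,0,0,0,0.4, -140,0,0,0,0,0,0.4, -150,0,0,0,0,0,0.4, -150,0,0,0,0,0,0.4]'
python3 - <<'E'
from h import *
togo([.56,-.191,.2],[.89,.46])
c=read_camera("side"); crop(c,305,215,90,75,4,"pics/side_c14.png")
E
```

```text
time_s: 19.45
position: [0.5623, -0.1907, 0.2304]
tcp_rot: [0.606, 0.368, 0.602, -0.367]
force: [-0.6, 0.7, -0.6]
gripper_width: 0.697
t 19.45 pos [ 0.5623 -0.1907  0.2304] F [-0.6  0.7 -0.6] M [-0.03 -0.    0.02] w 0.697
tool axes rows [[0.01, -0.0, -1.0], [0.89, 0.46, 0.0], [0.46, -0.89, 0.0]]
shift [30.4 -2.3 -0.9] turn [ 0.   0.3 -0.3]
```

View pics/side_c14.png

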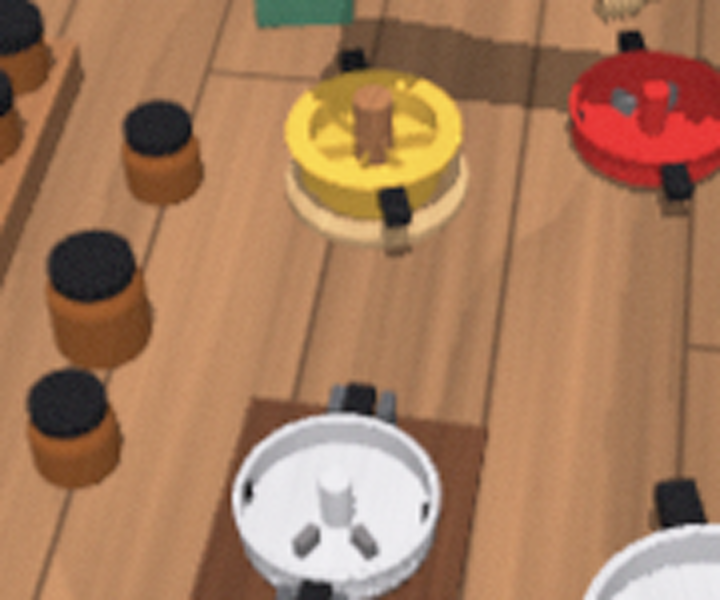

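The tray stands upright on the board at (373,140) and the grey tray is in its forks at (335,500). I do a numeric check of both positions.

Run:
```python
from h import *
def circ(c,m,z):
    _,L,st,_=cv2.connectedComponentsWithStats(m); i=1+np.argmax(st[1:,4]); m=(L==i).astype(np.uint8)
    k=cv2.convexHull(max(cv2.findContours(m,0,1)[0],key=len))
    W=np.array([onz(c,u,v,z)[:2] for u,v in k[:,0]]); A=np.c_[W,np.ones(len(W))]; s=np.linalg.lstsq(A,(W**2).sum(1),rcond=None)[0]
    return s[:2]/2,np.sqrt(s[2]+(s[:2]**2).sum()/4)
c=read_camera("side"); p=c["pixels"]; hsv=cv2.cvtColor(p,cv2.COLOR_RGB2HSV)
print("yellow",circ(c,cv2.inRange(hsv,(20,130,120),(32,255,255)),.074))
print("hub side",onz(c,215+373/4-.4,140+97/4-.4,.109))
t=read_camera("top"); crop(t,255,195,65,50,6,"pics/top_c15.png")
a=boxes_of("top","lower_tray_mid"); print([(round(r["conf"],2),np.round(r["box"],1)) for r in a])
print("expected lower rim centre px top",proj(t,[.529,.2095,.057]),"side",proj(c,[.529,.2095,.057]))
```

```text
yellow (array([ 0.5602108 , -0.17257085]), np.float64(0.08884871640566873))
hub side [ 0.55989272 -0.19138183  0.109     ]
[(0.95, array([249. , 194.8,  70.7,  50.5])), (0.82, array([399.1, 261.4,  66.4,  25.4])), (0.75, array([306.5, 128.8,  24.7,  29.5])), (0.7, array([215.6, 283.2,  86.9,  68.3]))]
expected lower rim centre px top [248.56605533 195.49552015] side [298.78516018 263.10205699]
```

View pics/top_c15.png

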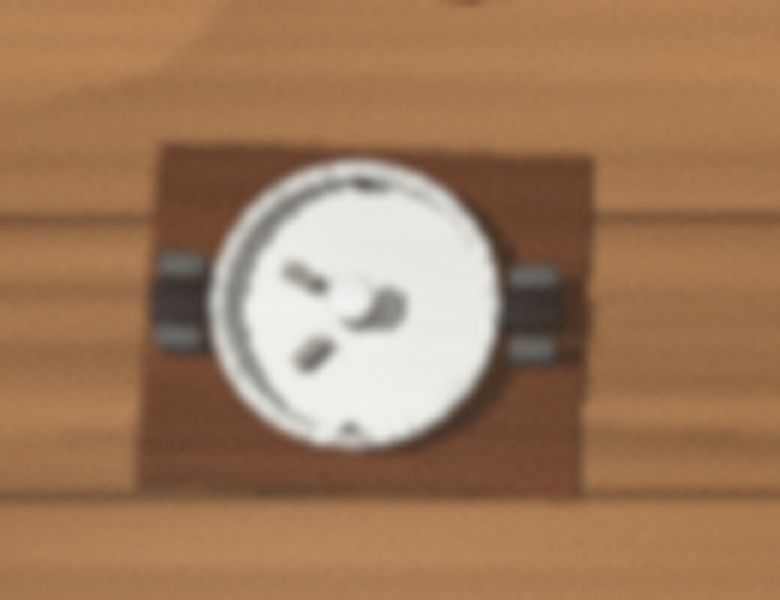

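The hub is at (0.560,-0.191), on the board's centre. The yellow circle fit came out at 89 mm radius against the true 80 because it took in the body's side wall, so I discard it. The grey tray sits within its forks, centred within a pixel of where I first measured it. I hand in.

```bash
python3 -c "
from cell import *
print(close_job(), observe()['time_s'])"
```

```text
the job is handed in; nothing more can be done
the job is handed in; nothing more can be done
```

The yellow tray is off the stack and standing upright in the middle of the round board, and I handed the job in at about 20 s of the 72 s allowed. No verdict is reported.

- **Freeing it:** I straddled the lug nearer the board with the fingers and nudged it counter-clockwise, seen from above. The force was about 6–9 N, then fell to about 0 as the pads let go. I estimated the final turn at about 0.38 rad from the picture.
- **Lifting and placing:** I gripped the hub and lifted straight up. The load was about 3–4 N, which matches the yellow tray alone. I set it down with only a few newtons of contact, let go and withdrew.

**Last checks:**
- **Yellow tray:** its hub measured within about 1 mm of the board centre I had measured, (0.560, -0.191).
- **Grey tray:** it was still between its fork posts, within about a pixel of its original position.
- **Bystanders:** the jars and tin looked untouched. I did not measure any of the bystanders, and the cup was not in my last pictures.
- **One check disagreed:** a circle fitted to the yellow outline came out about 19 mm off, with a radius of 89 mm instead of 80. It had taken in the tray's side wall, so I went by the hub measurement.

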